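# Swap the reagent cassette in an analyser's push-push bay

### The job

The grey-gripped cassette in the analyser's bay is used up: push it down once more so that the push-push catch lets go and it springs up, lift it out and put it in the green tray. Then slide the fresh green-gripped cassette into the bay, blue stripe to the front, and press it down until the catch holds it. Push only as hard as the catch needs and never force or tear a cassette in the bay, and leave the jars, the cup and the bottle standing around where they are.

Things in the scene. Friction and masses are not known exactly. Their poses are not given: they have to be found in the camera images.
- analyser: benchtop analyser, fixed: light grey housing 200 mm deep (x), 198 mm wide (y), flat top 115 mm above the counter; its front 70 mm slope down to a lip 50 mm high, with screen and keys. Origin: centre of its underside; z up, -x its front, +y its left. The bay opens upward in the flat top, 20 mm behind the origin (+x). Nothing on it stands higher than the top but the cassette
- bay (a point): centre of the bay's mouth, in the flat top (z = 115 mm), ringed by a blue bezel; axes as the analyser's. The upright well is 52 mm (x) by 26 mm (y): 1 mm of play round a cassette; a 2.5 mm chamfer leads in. A cassette enters only with its blue stripe to the analyser's front, where a blue mark lies before the bezel
- lifter: dark sprung lifter in the well, with the hook for the cassette's notch; moves up and down only. Origin: centre of its top, on which a cassette's foot rests. Uncaught it stands at free_seat; the spring then takes 3 N, rising to 6 N as the catch trips. More than 18 N between it (or its hook) and a cassette damages it: press slowly (about 8 mm/s) and stop at a rise of 8 to 10 N
- free_seat (a point): where the foot of an uncaught cassette rests, 26.4 mm below the mouth; its body then stands 28.6 mm proud. Above this it slides in and out by 1 to 3 N (the hook clicks into its notch). Nominally 22.5 mm below it the catch trips, and 0.6 mm deeper begins a firm end stop that takes over 10 N more for each mm; in each analyser both lie up to 3.5 mm higher or lower: feel for the stop
- caught_seat (a point): where the foot of a caught cassette rests, 17 mm below free_seat (1 mm more or less, which does not tell where the stop lies); body 11.6 mm proud. Pressed from free_seat to the stop, paused and let go, it rises 2 to 10 mm to here and stays, hooked (up to 5 mm of upward play). Pressed to the stop once more and let rise, it springs back up to free_seat
- spent_cassette: used cassette, white, grey tab, dark red window; at the start caught in the bay, stripe to the front. Body 50 (x) by 24 (y) by 55 mm tall; on top, centred, a ribbed upright grip tab 30 (x) by 12 (y) by 28 mm tall (83 in all); 70 to 120 g. Origin: centre of its underside; z up. Blue stripe on its front (-x face), hook notch low in its back (+x)
- fresh_cassette: fresh cassette, white, green tab, pale blue window; stands upright on the counter right or left of the analyser. Body 50 (x) by 24 (y) by 55 mm tall; on top, centred, a ribbed upright grip tab 30 (x) by 12 (y) by 28 mm tall (83 in all); 70 to 120 g. Origin: centre of its underside; z up. Blue stripe on its front (-x face), hook notch low in its back (+x)
- green_tray: open green plastic tray for used cassettes, on the counter on the other side of the analyser from the fresh cassette; 140 mm (x) by 196 mm (y) over the rim, 55 mm high, inside 114 by 174 mm, floor 2 mm above its underside. Origin: centre of its underside; z up
- jar_1: small white-capped sample jar with yellowish content, 36 mm across, 79 mm tall, loose; origin: centre of its underside. Leave it alone
- jar_2: small white-capped sample jar, 36 mm across, 79 mm tall, loose; origin: centre of its underside. Leave it alone
- sample_cup: sample cup with a green screw lid, 48 mm across, 66 mm tall, loose; origin: centre of its underside. Leave it alone
- stain_bottle: dark green bottle with a tan cap, 38 mm across, 98 mm tall, loose; origin: centre of its underside. Leave it alone
Not all that is in view belongs to the job. What is shaped like the spent_cassette but orange, pink or yellow is not meant.

How it is judged:
By the outcome, as a careful person would: the job done as asked, in the order asked, and still so for the second after the job is handed in, with the robot touching nothing.
It also fails if it takes over 58 s, if anything falls off the work surface, if the arm or the gripper's body presses on something with over 40 N, if the wrist force passes 120 N, or if a joint passes its speed limit or range.

### The arm

A 6-joint arm with a two-finger parallel gripper is mounted at the origin on a cart in front of the work surface, level with it; the furniture and walls round the work are solid. World frame = base frame: x ahead of the robot, y to its left, z up, the work surface at z = 0. Lengths are in m, angles in rad, forces in N, time in s.
With the tool pointing down it reaches from about 0.35 to 0.975 m from the base axis. Payload 17.4 kg.
Tool frame: the origin (TCP) lies at the very end of the fingers, on their centre line; the grasp point (between the pads) lies 19 mm behind it; z points along the fingers, y is the line along which they close (so a half turn about z gives the same grasp; the last joint's range is limited). The gripper opens to 85 mm and grips with 20 to 120 N. Pads are 22 mm wide; open, the fingers measure 114 mm over their backs; the gripper's body (76 mm by 85 mm) begins 54 mm behind the grasp point. The pads swing forward as they close: fully open they stand 13 mm farther back than shut.
Start: joints at [-1.166, 0.116, 1.442, -0, 1.584, -0.038], TCP at [0.289, -0.61, 0.231] pointing down, gripper open.
Joint ranges: [-2.83, 2.83], [-0.83, 2.19], [0.07, 2.5], [-1.14, 4.28], [0.01, 3], [-2.97, 2.97]. Speed limits (rad/s): [1.89, 1.89, 2.22, 3.14, 3.14, 3.14].

### API

Orientations are given as a rotation vector (axis times angle).
In Python, from rig import status, eyes, manip gives the robot as it stands.
- The arm moves only by the shell command python3 -m creep 'ROWS'. ROWS is JSON, a list that holds one entry, the list of rows, each a list of 7 numbers: the shift along the tool's x, y, z in cm, then the turn, a rotation vector about the tool's x, y, z in degrees, then the closure, from -1 (fully open) to 1 (shut). In form: [[[x, y, z, wx, wy, wz, grip], ...]]. A call has 1 to 8 rows; each row is the pose to reach, as a shift and turn from the pose commanded when the call began, along the tool's axes at that moment; what a row does not reach only later rows make up. A row lasts 1/8 s, in which the tool goes at most 62.5 mm and 10.7 degrees, less where a joint would pass 70% of its speed; a pose out of reach is approached as far as the arm can. A call with a gripper value outside its range is refused whole. The fingers move at their own pace and stop on an object; the grip force is fixed at half the most. Time passes only in rows, so rows that repeat a pose let the fingers close. It gives the time, the measured TCP pose, the force, the opening and the grip force at its end, in the units of the state.
- status.observe(): the state, without advancing time (a new reading comes with each control period).
- eyes.snapshot(name): name is "scene" or "top"; returns the picture (420x560x3 uint8, blue, green, red); there is no depth.
- eyes.camera_info(name): a dict with "fx", "fy", "cx", "cy" (pixels), "rvec" (rotation vector, rad) and "tvec" (3), from world to camera coordinates, as OpenCV has them. Camera axes: x right, y down, z forward; pixel columns grow to the right and rows downward; lengths in m; the calibration is good to about 2 mm. A picture is of the moment at which its call begins. camera_info takes no time and is no camera call.
- manip.sign_off(): hands the job in; it is judged then, once.
The state is a dict: "time": time; "joint_pos": joint angles; "joint_vel": joint speeds; "joint_torque": joint torques, N m; "eef_pos": TCP position; "tcp_rot": TCP orientation; "wrist_force": force on the tool from outside, world axes, zero at the start; "moment": the same for the moment, N m; "finger_gap": finger opening in m; "grip_force": force on a finger pad.
Only numpy, scipy, OpenCV 4.12 (cv2) and the standard library are available. Lean on these libraries where they do the work, as an engineer would, in place of code of your own. Each camera call takes 0.05 s, during which the arm holds its last target. There are 200 camera calls.

## Working session

There is one attempt and no reset: what is moved stays moved. The work goes in short steps, Python scripts to look and compute and a shell command to move; the robot and the scene stay as the last step left them, time stands still between calls to the robot, and variables do not carry over. Pictures are saved under pics/ and viewed, at most 12 in all, crops included, and the job is handed in when it is done.

```bash
ls; mkdir -p pics; python3 - <<'E'
from rig import status, eyes
import cv2
for n in("scene","top"):
    cv2.imwrite(f"pics/{n}0.png",eyes.snapshot(n)); print(eyes.camera_info(n))
s=status.observe()
for k in("time","eef_pos","tcp_rot","wrist_force","finger_gap"):print(k,s[k])
E
```

```text
pics
{'fx': 517.4313056038287, 'fy': 517.4313056038287, 'cx': 277.87804634645755, 'cy': 202.77172185685592, 'rvec': array([ 2.34965951,  0.30541844, -0.11514585]), 'tvec': array([-0.50982115, -0.04411633,  1.44754473])}
{'fx': 531.5026858650415, 'fy': 531.5026858650415, 'cx': 283.2186437310916, 'cy': 222.64761249813634, 'rvec': array([ 2.22864669, -2.16041432,  0.09236298]), 'tvec': array([-0.03067759,  0.56008175,  1.52553645])}
time 0.1
eef_pos [ 0.28913143 -0.60974792  0.23062837]
tcp_rot [-3.06390823e+00 -6.89648846e-01  2.99879376e-04]
wrist_force [-0.29718339 -0.33492209 -0.41218517]
finger_gap 0.0855202021476805
```

View pics/scene0.png

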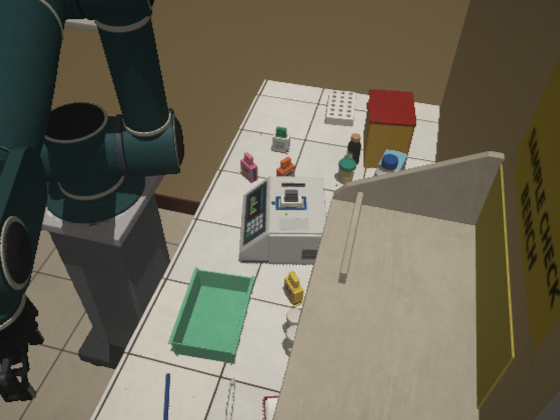

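View pics/top0.png

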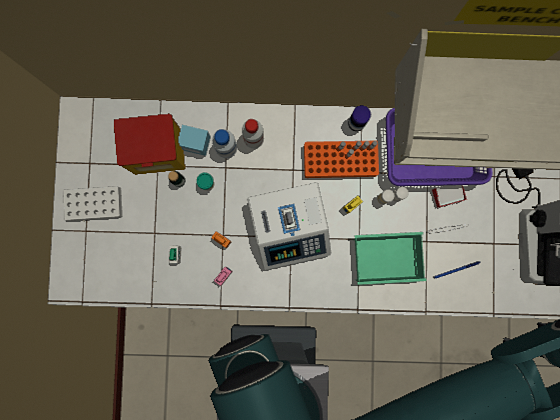

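The top view shows the analyser at about (288,226) with the cassette in its bay at (289,218). The fresh green cassette is at (174,255), the tray at (388,259), and a shelf overhangs at upper right. I'll crop in for detail.

```bash
cat > h.py <<'E'
import numpy as np, cv2
from rig import status, eyes
def cam(n):
    c=eyes.camera_info(n); R=cv2.Rodrigues(c["rvec"])[0]
    return c,R,np.array(c["tvec"])
def ray(n,u,v):
    c,R,t=cam(n); d=R.T@np.array([(u-c["cx"])/c["fx"],(v-c["cy"])/c["fy"],1]); return -R.T@t,d
def plane(n,u,v,z):
    o,d=ray(n,u,v); return o+d*(z-o[2])/d[2]
def tri(a,b):
    (o1,d1),(o2,d2)=ray("scene",*a),ray("top",*b)
    k=np.linalg.lstsq(np.c_[d1,-d2],o2-o1,rcond=None)[0]
    p,q=o1+d1*k[0],o2+d2*k[1]; return (p+q)/2,np.linalg.norm(p-q)
def proj(n,p):
    c,R,t=cam(n); q=R@np.array(p)+t; return np.array([c["fx"]*q[0]/q[2]+c["cx"],c["fy"]*q[1]/q[2]+c["cy"]])
def blobs(img,mask,box,off=0,amin=6):
    x0,y0,x1,y1=box; m=np.zeros_like(mask); m[y0:y1,x0:x1]=mask[y0:y1,x0:x1]
    n,l,s,c=cv2.connectedComponentsWithStats(m.astype(np.uint8))
    return [(s[i].tolist(),c[i].round(2).tolist(),l==i) for i in range(1,n) if s[i][4]>=amin]
E
python3 - <<'E'
import cv2,numpy as np
s=cv2.imread("pics/scene0.png");t=cv2.imread("pics/top0.png")
f=lambda i,x,y,w,h,k:cv2.resize(i[y:y+h,x:x+w],None,fx=k,fy=k,interpolation=cv2.INTER_CUBIC)
a=f(t,240,175,100,100,4);b=f(t,155,225,90,70,4)
c=f(s,235,110,100,160,4)
im=np.zeros((600,800,3),np.uint8); im[:400,:400]=a; im[:280,410:410+360]=b
d=f(s,235,120,95,75,4); im[290:590,410:410+380]=d
im[400:600,0:400]=f(s,260,180,80,40,5)[:200,:400]
cv2.imwrite("pics/c0.png",im)
from h import *
hsv=cv2.cvtColor(t,cv2.COLOR_BGR2HSV); H,S,V=cv2.split(hsv)
for nm,m,box in(("blue top",(H>95)&(H<120)&(S>100)&(V>90),(260,190,320,245)),("green top",(H>60)&(H<90)&(S>110),(160,240,190,270)),("tray",(H>60)&(H<90)&(S>90),(340,225,440,295))):
    for st,c,l in blobs(t,m,box):print(nm,st,c,cv2.minAreaRect(np.argwhere(l)[:,::-1].astype(np.float32)))
hsv=cv2.cvtColor(s,cv2.COLOR_BGR2HSV); H,S,V=cv2.split(hsv)
for nm,m,box in(("blue sc",(H>95)&(H<120)&(S>100)&(V>90),(268,180,315,220)),("green sc",(H>60)&(H<90)&(S>110),(268,120,295,155))):
    for st,c,l in blobs(s,m,box):print(nm,st,c,cv2.minAreaRect(np.argwhere(l)[:,::-1].astype(np.float32)))
E
```

```text
blue top [278, 204, 22, 30, 147] [288.39, 218.07] ((288.4688720703125, 218.2426300048828), (26.683080673217773, 16.032752990722656), 76.75948333740234)
blue top [291, 233, 3, 3, 8] [291.88, 233.88] ((292.0, 234.0), (2.0, 2.0), 90.0)
green top [169, 249, 7, 11, 66] [172.41, 254.14] ((172.0, 254.0), (10.0, 6.0), 90.0)
tray [353, 232, 73, 53, 3261] [388.97, 257.82] ((388.9344482421875, 257.78729248046875), (49.063507080078125, 69.73603057861328), 86.90594482421875)
blue sc [276, 197, 31, 13, 102] [291.5, 205.49] ((291.0, 203.0), (30.0, 12.0), 0.0)
blue sc [272, 202, 3, 2, 6] [273.0, 202.5] ((273.0, 202.5), (1.0, 2.0), 90.0)
green sc [277, 128, 9, 3, 20] [281.15, 128.85] ((281.0, 129.0), (2.0, 8.0), 90.0)
```

View pics/c0.png

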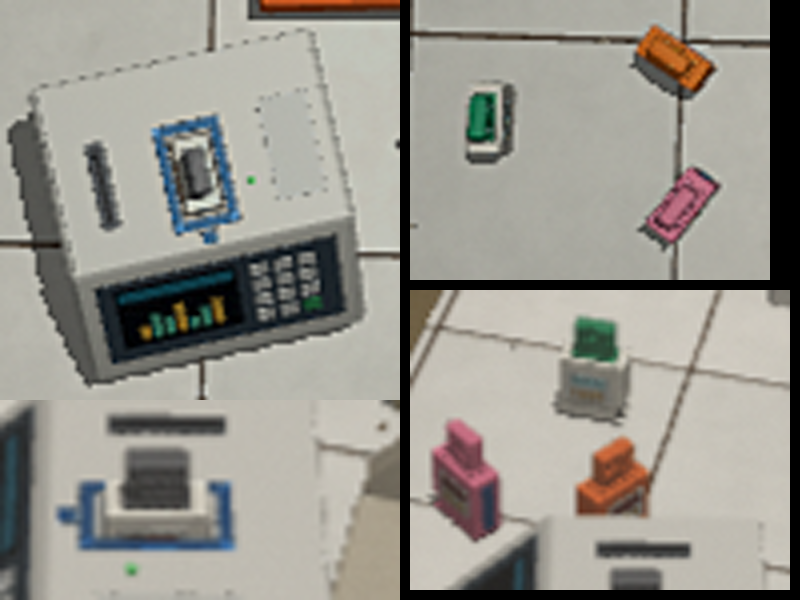

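The crops show the analyser's blue bezel and front mark. Tilting slightly, the fresh cassette stands nearly along x, but its stripe face isn't clearly visible. Next I'll measure everything in world coordinates and look at the stripe.

```bash
python3 - <<'E'
from h import *
np.set_printoptions(precision=4,suppress=True)
for n in("scene","top"):
    c,R,t=cam(n); print(n,"cam at",-R.T@t)
s=cv2.imread("pics/scene0.png");t=cv2.imread("pics/top0.png")
def hsv(i): return [a.astype(int) for a in cv2.split(cv2.cvtColor(i,cv2.COLOR_BGR2HSV))]
# bezel
H,S,V=hsv(t); m=(H>95)&(H<120)&(S>80)&(V>80)
P=[]
for st,c,l in blobs(t,m,(260,190,320,245)): P+=list(np.argwhere(l)[:,::-1])
W=np.array([plane("top",u,v,.115)[:2] for u,v in P])
best=cv2.minAreaRect((W*1000).astype(np.float32)); print("bezel top",best)
# corners of analyser flat top, by hand from crop
for nm,(u,v) in dict(BL=(250,198),BR=(318,182.5)).items(): print(nm,plane("top",u,v,.115))
a,b=plane("top",250,198,.115),plane("top",318,182.5,.115); d=b-a; yaw=np.arctan2(d[1],d[0])+np.pi/2; print("yaw edge",np.degrees(yaw),np.linalg.norm(d))
for y in(best[2],):
  for yaw in(np.radians(best[2]),np.radians(best[2]-90)):
    if abs(yaw)<.8:
        Rm=np.array([[np.cos(yaw),-np.sin(yaw)],[np.sin(yaw),np.cos(yaw)]]); q=W@Rm; 
        print("yaw",np.degrees(yaw),"x'",np.sort(q[:,0])[[0,3,8,12,-3,-1]],"y'",np.sort(q[:,1])[[0,3,-3,-1]])
        hx=np.histogram(q[:,0],bins=np.arange(q[:,0].min(),q[:,0].max()+.003,.003)); print(hx[0])
        np.save("bz.npy",q)
# grey tab top and fresh tab
H,S,V=hsv(t)
m=(H>60)&(H<95)&(S>90)
for st,c,l in blobs(t,m,(160,240,190,270)):
    W=np.array([plane("top",u,v,.083)[:2] for v,u in np.argwhere(l)])*1000; print("fresh tab@.083",cv2.minAreaRect(W.astype(np.float32)),W.mean(0))
m=(V>150)&(S<60)
E
python3 - <<'E'
import cv2,numpy as np
s=cv2.imread("pics/scene0.png");t=cv2.imread("pics/top0.png")
f=lambda i,x,y,w,h,k:cv2.resize(i[y:y+h,x:x+w],None,fx=k,fy=k,interpolation=cv2.INTER_NEAREST)
im=np.zeros((400,800,3),np.uint8); im[:400,:320]=f(t,165,240,20,25,16); im[:396,330:330+330]=f(s,267,122,27,33,12)[:396,:330]
cv2.imwrite("pics/c1.png",im)
E
```

```text
scene cam at [ 0.7507 -0.8834  1.0067]
top cam at [0.4558 0.0104 1.5601]
bezel top ((561.5016479492188, -26.980480194091797), (83.8841781616211, 44.466773986816406), 14.43391227722168)
BL [0.6188 0.081  0.115 ]
BR [ 0.6676 -0.1038  0.115 ]
yaw edge 14.787914280498999 0.19107608335449833
yaw 14.433912277221678 x' [0.4951 0.4978 0.5016 0.5066 0.5787 0.579 ] y' [-0.1883 -0.1881 -0.1445 -0.1439]
[ 4  4  1  6 18 14  6  5  5  4  5  5  4  4  5  4  4  5  4  5  5  4  5  6
  5  6 18 18]
fresh tab@.083 ((461.11468505859375, 292.5198059082031), (30.370704650878906, 16.52335548400879), 2.531514883041382) [459.9562 291.3365]Traceback (most recent call last):
  File "<stdin>", line 4, in <module>
ValueError: could not broadcast input array from shape (396,324,3) into shape (396,330,3)
```

```bash
python3 - <<'E'
from h import *
np.set_printoptions(precision=4,suppress=True)
s=cv2.imread("pics/scene0.png");t=cv2.imread("pics/top0.png")
def hsv(i): return [a.astype(int) for a in cv2.split(cv2.cvtColor(i,cv2.COLOR_BGR2HSV))]
f=lambda i,x,y,w,h,k:cv2.resize(i[y:y+h,x:x+w],None,fx=k,fy=k,interpolation=cv2.INTER_NEAREST)
im=np.zeros((400,800,3),np.uint8); im[:400,:320]=f(t,165,240,20,25,16); a=f(s,267,122,28,33,12); im[:396,330:666]=a
cv2.imwrite("pics/c1.png",im)
# spent tab in top: dark neutral inside bezel
H,S,V=hsv(t); m=(V<130)&(S<60)
for st,c,l in blobs(t,m,(281,206,297,230)):
    W=np.array([plane("top",u,v,.1546)[:2] for v,u in np.argwhere(l)])*1000; print("spent tab top",st,c,cv2.minAreaRect(W.astype(np.float32)))
m=(H>60)&(H<90)&(S>90)
for st,c,l in blobs(t,m,(340,225,440,295),amin=100):
    box=cv2.boxPoints(cv2.minAreaRect(np.argwhere(l)[:,::-1].astype(np.float32)))
    W=np.array([plane("top",u,v,.055)[:2] for u,v in box]); print("tray rim",W,W.mean(0),np.linalg.norm(W-np.roll(W,1,0),axis=1))
H,S,V=hsv(s); m=(H>60)&(H<95)&(S>80)
for st,c,l in blobs(s,m,(265,115,300,160)): print("green sc",st,c)
p=[.4600,.2915,.083]; print("proj fresh",proj("scene",p),proj("scene",[.46,.2915,.055]),proj("top",p))
c,sn=np.cos(np.radians(14.6)),np.sin(np.radians(14.6))
b=np.array([.5673,-.0253])
print("bay mark etc scene",proj("scene",[*b,.115]),proj("top",[*b,.115]))
for dx,dy in((.0374,.0222),(.0374,-.0222),(-.0374,.0222),(-.0374,-.0222)): print(proj("scene",[b[0]+c*dx-sn*dy,b[1]+sn*dx+c*dy,.115]))
H,S,V=hsv(s); m=(H>95)&(H<120)&(S>80)&(V>80)
for st,cc,l in blobs(s,m,(268,180,315,220)):
    q=np.argwhere(l)[:,::-1]; print(st,"extremes",[q[np.argmax(q@d)] for d in np.array([[1,1],[1,-1],[-1,1],[-1,-1]])])
E
```

```text
spent tab top [292, 209, 4, 16, 18] [293.56, 216.67] ((568.8391723632812, -38.224388122558594), (40.686519622802734, 3.168736457824707), 14.180877685546875)
spent tab top [281, 210, 16, 20, 126] [287.67, 219.52] ((562.307373046875, -24.69438934326172), (54.769474029541016, 29.591938018798828), 15.756319046020508)
tray rim [[ 0.5289 -0.2114]
 [ 0.5459 -0.4099]
 [ 0.4072 -0.4192]
 [ 0.3908 -0.2219]] [ 0.4682 -0.3156] [0.1386 0.1992 0.139  0.198 ]
green sc [276, 127, 11, 11, 90] [280.99, 132.31]
proj fresh [281.1441 127.9002] [281.0353 135.5217] [172.3534 253.9516]
bay mark etc scene [291.7079 201.9505] [288.3178 218.029 ]
[306.8267 195.5646]
[307.5388 208.6692]
[276.2615 195.3951]
[276.2048 208.4989]
[276, 197, 31, 13, 113] extremes [array([306, 209]), array([305, 197]), array([276, 209]), array([277, 197])]
[272, 202, 3, 2, 6] extremes [array([274, 203]), array([274, 202]), array([272, 203]), array([272, 202])]
```

View pics/c1.png

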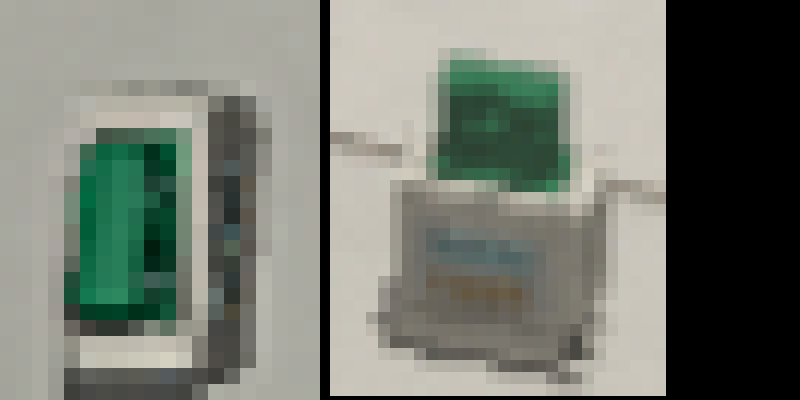

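The fresh cassette stands at about (0.460, 0.2915), yaw about 2.5°. Its window faces the analyser, and its end faces can't be read from here, so I'll check the stripe once it's in the gripper. Now I'll compute the first move to above the bay.

```bash
cat >> h.py <<'E'
from scipy.spatial.transform import Rotation as Ro
def go(x,y,z,yaw):
    "shift (cm) and turn (deg) in tool axes to TCP x,y,z, tool pointing down, closing line across a cassette of this yaw (deg)"
    s=status.observe(); R0=Ro.from_rotvec(s["tcp_rot"]); best=None
    for k in(0,180):
        a=np.radians(yaw+k); T=Ro.from_matrix(np.array([[np.cos(a),np.sin(a),0],[np.sin(a),-np.cos(a),0],[0,0,-1]]))
        w=np.degrees((R0.inv()*T).as_rotvec())
        if best is None or np.linalg.norm(w)<np.linalg.norm(best):best=w
    d=R0.inv().apply(np.array([x,y,z])-s["eef_pos"])*100
    print("t",round(s["time"],2),"pos",np.round(s["eef_pos"],4),"row",np.round(d,2),np.round(best,2),"j6",round(s["joint_pos"][5],2),"F",np.round(s["wrist_force"],1))
E
python3 -c "
from h import *
go(.567,-.026,.24,14.6)"
```

```text
t 0.1 pos [ 0.2891 -0.6097  0.2306] row [ 50.12 -40.84  -0.89] [-0.06  0.   10.77] j6 -0.04 F [-0.3 -0.3 -0.4]
```

```bash
python3 -m creep '[[[6.2,-5,0,0,0,2,-1],[12,-10,0,0,0,4,-1],[17,-14,0,0,0,6,0],[22,-18,0,0,0,8,0],[27,-22,0,0,0,10.8,0],[32,-26,-0.9,0,0,10.8,0],[36,-29.5,-0.9,0,0,10.8,0],[40,-32.8,-0.9,0,0,10.8,0]]]'; python3 -c "
from h import *
go(.567,-.026,.24,14.6)"
```

```text
time: 1.1
eef_pos: [0.5031, -0.1562, 0.2402]
tcp_rot: [3.116, 0.398, 0.0]
wrist_force: [1.2, 0.1, 0.4]
finger_gap: 0.0429
grip_force: 0.0
t 1.1 pos [ 0.5031 -0.1562  0.2402] row [  9.46 -10.99   0.02] [ 0.01 -0.02 -0.04] j6 0.97 F [1.2 0.1 0.4]
```

```bash
python3 -m creep '[[[4,-4.5,0,0,0,0,0],[8,-9,0,0,0,0,0],[9.5,-11,1,0,0,0,0],[9.5,-11,5,0,0,0,0],[9.5,-11,5,0,0,0,0]]]'; python3 - <<'E'
from h import *
np.set_printoptions(precision=4,suppress=True)
go(.567,-.026,.131,14.6)
s=eyes.snapshot("scene");t=eyes.snapshot("top")
f=lambda i,x,y,w,h,k:cv2.resize(i[y:y+h,x:x+w],None,fx=k,fy=k,interpolation=cv2.INTER_CUBIC)
im=np.hstack([f(s,240,140,95,95,4),f(t,240,165,95,95,4)]); cv2.imwrite("pics/c2.png",im)
E
```

```text
time: 1.72
eef_pos: [0.5657, -0.0274, 0.1871]
tcp_rot: [-3.115, -0.399, 0.008]
wrist_force: [-1.5, 0.1, 0.7]
finger_gap: 0.0425
grip_force: 0.0
t 1.73 pos [ 0.5657 -0.0274  0.1871] row [ 0.18 -0.09  5.61] [-0.1   0.28  0.  ] j6 1.22 F [-1.5  0.1  0.7]
```

View pics/c2.png

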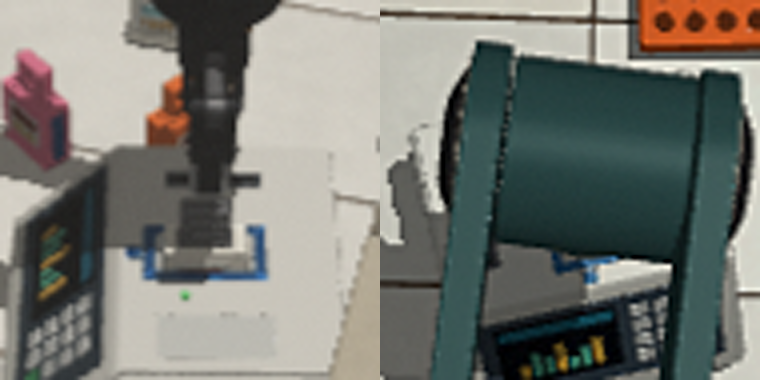

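The picture shows the fingers straddling the tab at about (205,215) in the left crop. I'll descend, then close in stages while watching the force.

```bash
python3 -m creep '[[[0.1,-0.1,2,0,0,0,0],[0.1,-0.1,4,0,0,0,0.3],[0.1,-0.1,5.5,0,0,0,0.5],[0.1,-0.1,5.5,0,0,0,0.6],[0.1,-0.1,5.5,0,0,0,0.6],[0.1,-0.1,5.5,0,0,0,0.6]]]'; python3 -c "
from h import *
go(.567,-.026,.131,14.6)"
```

```text
time: 2.58
eef_pos: [0.568, -0.0266, 0.1358]
tcp_rot: [3.116, 0.398, 0.002]
wrist_force: [-0.6, 0.9, -0.8]
finger_gap: 0.0171
grip_force: 0.0
t 2.58 pos [ 0.568  -0.0266  0.1358] row [-0.08 -0.08  0.48] [ 0.02 -0.06 -0.03] j6 1.22 F [-0.6  0.9 -0.8]
```

```bash
python3 -m creep '[[[0,0,0,0,0,0,0.66],[0,0,0,0,0,0,0.66]]]';python3 -m creep '[[[0,0,0,0,0,0,0.69],[0,0,0,0,0,0,0.69]]]'
```

```text
time: 2.82
eef_pos: [0.5678, -0.0266, 0.1354]
tcp_rot: [3.116, 0.398, 0.001]
wrist_force: [0.8, 0.1, -0.3]
finger_gap: 0.0146
grip_force: 0.1
time: 3.08
eef_pos: [0.5677, -0.0266, 0.1351]
tcp_rot: [3.116, 0.398, 0.0]
wrist_force: [0.1, 0.3, 0.3]
finger_gap: 0.0134
grip_force: 0.1
```

```bash
python3 -m creep '[[[0,0,0,0,0,0,0.72],[0,0,0,0,0,0,0.75]]]';python3 -m creep '[[[0,0,0,0,0,0,1],[0,0,0,0,0,0,1],[0,0,0,0,0,0,1]]]'
```

```text
time: 3.32
eef_pos: [0.5677, -0.0267, 0.1351]
tcp_rot: [3.116, 0.398, 0.0]
wrist_force: [0.5, -3.0, -0.5]
finger_gap: 0.0113
grip_force: 30.9
time: 3.7
eef_pos: [0.5677, -0.0267, 0.1351]
tcp_rot: [3.116, 0.398, 0.0]
wrist_force: [1.8, -2.6, 0.1]
finger_gap: 0.0102
grip_force: 61.4
```

```bash
python3 -m creep '[[[0,0,0.1,0,0,0,1],[0,0,0.2,0,0,0,1]]]';python3 -m creep '[[[0,0,0.1,0,0,0,1]]]';python3 -m creep '[[[0,0,0.05,0,0,0,1]]]'
```

```text
time: 3.95
eef_pos: [0.5678, -0.0267, 0.1334]
tcp_rot: [3.116, 0.398, 0.001]
wrist_force: [0.9, -4.9, 4.8]
finger_gap: 0.0106
grip_force: 62.1
time: 4.08
eef_pos: [0.5679, -0.0267, 0.1324]
tcp_rot: [3.116, 0.398, 0.001]
wrist_force: [0.1, -4.7, 5.5]
finger_gap: 0.0108
grip_force: 62.2
time: 4.2
eef_pos: [0.5678, -0.0267, 0.1319]
tcp_rot: [3.116, 0.398, 0.001]
wrist_force: [0.2, -4.9, 5.9]
finger_gap: 0.0106
grip_force: 62.2
```

```bash
for i in 1 2 3 ; do python3 -m creep '[[[0,0,0.1,0,0,0,1]]]' | grep -E "eef|wrist"; done
```

```text
eef_pos: [0.5678, -0.0267, 0.131]
wrist_force: [0.3, -4.7, 5.8]
eef_pos: [0.5678, -0.0267, 0.1299]
wrist_force: [-0.4, -5.7, 5.9]
eef_pos: [0.5679, -0.0267, 0.129]
wrist_force: [0.1, -6.1, 5.0]
```

```bash
for i in 1 2 ; do python3 -m creep '[[[0,0.03,0.1,0,0,0,1]]]' | grep -E "eef|wrist"; done
```

```text
eef_pos: [0.5679, -0.0268, 0.1279]
wrist_force: [-0.2, -2.1, 6.3]
eef_pos: [0.568, -0.0269, 0.1271]
wrist_force: [-0.9, -1.5, 11.9]
```

```bash
python3 -m creep '[[[0,0,0.05,0,0,0,1]]]' | grep -E "eef|wrist"; python3 -m creep '[[[0,0,0.05,0,0,0,1]]]' | grep -E "eef|wrist"
```

```text
eef_pos: [0.568, -0.0269, 0.1269]
wrist_force: [-2.3, -1.6, 11.7]
eef_pos: [0.5681, -0.0269, 0.1267]
wrist_force: [-3.1, -0.5, 15.4]
```

The stop is felt: force rises from 6 to 15 N. Now I'll let it rise gently.

```bash
python3 -m creep '[[[0,0,-0.1,0,0,0,1],[0,0,-0.2,0,0,0,1]]]' | grep -E "eef|wrist";  python3 -m creep '[[[0,0,-0.2,0,0,0,1],[0,0,-0.4,0,0,0,1]]]' | grep -E "eef|wrist"; python3 -m creep '[[[0,0,-0.2,0,0,0,1],[0,0,-0.4,0,0,0,1]]]' | grep -E "eef|wrist"
```

```text
eef_pos: [0.5678, -0.0269, 0.1278]
wrist_force: [0.4, -0.7, 3.7]
eef_pos: [0.5678, -0.0269, 0.1316]
wrist_force: [-0.6, 0.2, 2.6]
eef_pos: [0.5678, -0.027, 0.1356]
wrist_force: [0.2, -0.2, 2.7]
```

```bash
for i in 1 2 3; do python3 -m creep '[[[0,0,-0.15,0,0,0,1],[0,0,-0.3,0,0,0,1]]]' | grep -E "eef|wrist"; done
```

```text
eef_pos: [0.5678, -0.0271, 0.1386]
wrist_force: [0.4, 0.8, 2.3]
eef_pos: [0.5678, -0.0271, 0.1416]
wrist_force: [0.3, 0.5, 2.9]
eef_pos: [0.5678, -0.0271, 0.1446]
wrist_force: [-0.4, 0.9, 0.9]
```

```bash
python3 -m creep '[[[0,0,-0.3,0,0,0,1],[0,0,-0.6,0,0,0,1],[0,0,-0.8,0,0,0,1]]]' | grep -E "eef|wrist|gap"; python3 -m creep '[[[0,0,-0.2,0,0,0,1],[0,0,-0.4,0,0,0,1],[0,0,-0.7,0,0,0,1]]]' | grep -E "eef|wrist|gap"; python3 -m creep '[[[0,0,-0.6,0,0,0,1],[0,0,-1.2,0,0,0,1],[0,0,-1.8,0,0,0,1],[0,0,-2.4,0,0,0,1]]]' | grep -E "time|eef|wrist|gap"
```

```text
eef_pos: [0.5677, -0.0272, 0.1526]
wrist_force: [-0.2, 0.2, -0.9]
finger_gap: 0.0107
eef_pos: [0.5678, -0.0271, 0.1596]
wrist_force: [0.3, -0.5, -0.8]
finger_gap: 0.0109
time: 7.82
eef_pos: [0.5678, -0.0272, 0.1841]
wrist_force: [1.1, -1.4, -2.0]
finger_gap: 0.0106
```

```bash
python3 -m creep '[[[0,0,-2.5,0,0,0,1],[0,0,-5,0,0,0,1]]]' | grep -E "time|eef|wrist|gap"; python3 - <<'E'
from h import *
go(.468,-.316,.235,4.7)
s=eyes.snapshot("scene");t=eyes.snapshot("top")
np.save("sc1.npy",s)
f=lambda i,x,y,w,h,k:cv2.resize(i[y:y+h,x:x+w],None,fx=k,fy=k,interpolation=cv2.INTER_CUBIC)
cv2.imwrite("pics/c3.png",f(s,230,120,110,120,5))
E
```

```text
time: 8.07
eef_pos: [0.5677, -0.0271, 0.2344]
wrist_force: [-0.9, 0.2, -0.6]
finger_gap: 0.0106
t 8.07 pos [ 0.5677 -0.0271  0.2344] row [-16.92  25.45  -0.06] [-0.01  0.01  9.87] j6 1.22 F [-0.9  0.2 -0.6]
```

View pics/c3.png

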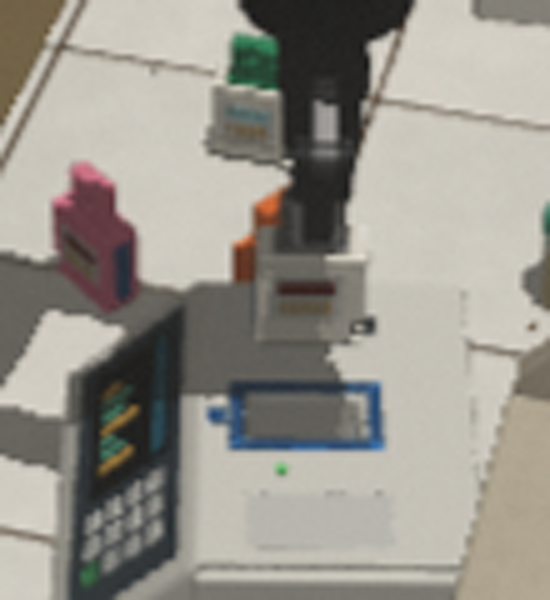

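The spent cassette is out and held at about (310,290) in the crop, its red window facing the camera, and the bay is empty. Now to the tray.

```bash
python3 -m creep '[[[-3,4.5,0,0,0,2,1],[-6,9,0,0,0,4,1],[-9,13.6,0,0,0,6,1],[-12,18,0,0,0,9.9,1],[-15,22.5,0,0,0,9.9,1],[-16.9,25.4,0,0,0,9.9,1],[-16.9,25.4,5,0,0,9.9,1],[-16.9,25.4,9,0,0,9.9,1]]]' | grep -E "time|eef|wrist|gap"; python3 - <<'E'
from h import *
go(.468,-.316,.067,4.7)
E
```

```text
time: 9.18
eef_pos: [0.4674, -0.3157, 0.1409]
wrist_force: [-0.1, -0.3, -2.0]
finger_gap: 0.0109
t 9.18 pos [ 0.4674 -0.3157  0.1409] row [0.07 0.04 7.39] [-0.05  0.05 -0.09] j6 0.85 F [-0.1 -0.3 -2. ]
```

```bash
python3 -m creep '[[[0,0,3.5,0,0,0,1],[0,0,6,0,0,0,1],[0,0,6.8,0,0,0,1],[0,0,6.8,0,0,0,1]]]' | grep -E "time|eef|wrist|gap"; python3 -m creep '[[[0,0,0.2,0,0,0,1],[0,0,0.4,0,0,0,1]]]' | grep -E "time|eef|wrist|gap"
```

```text
time: 9.68
eef_pos: [0.4681, -0.3154, 0.0754]
wrist_force: [-0.2, -0.3, -0.7]
finger_gap: 0.0109
time: 9.93
eef_pos: [0.4685, -0.3157, 0.0724]
wrist_force: [-0.2, 0.4, -1.3]
finger_gap: 0.0107
```

```bash
python3 -m creep '[[[0,0,0.2,0,0,0,1],[0,0,0.4,0,0,0,1],[0,0,0.5,0,0,0,1]]]' | grep -E "time|eef|wrist|gap"; python3 -m creep '[[[0,0,0.1,0,0,0,1],[0,0,0.2,0,0,0,1]]]' | grep -E "time|eef|wrist|gap"
```

```text
time: 10.3
eef_pos: [0.4681, -0.3155, 0.0664]
wrist_force: [0.0, -0.1, -0.8]
finger_gap: 0.0106
time: 10.55
eef_pos: [0.4683, -0.3156, 0.0647]
wrist_force: [0.1, 0.5, 6.9]
finger_gap: 0.0106
```

```bash
python3 -m creep '[[[0,0,-0.1,0,0,0,0.5],[0,0,-0.1,0,0,0,0],[0,0,-0.1,0,0,0,0],[0,0,-3,0,0,0,0],[0,0,-8,0,0,0,0],[0,0,-13,0,0,0,0],[0,0,-16,0,0,0,0]]]' | grep -E "time|eef|wrist|gap"; python3 - <<'E'
from h import *
t=eyes.snapshot("top")
go(.460,.2915,.225,2.5)
cv2.imwrite("pics/t4.png",t)
f=lambda i,x,y,w,h,k:cv2.resize(i[y:y+h,x:x+w],None,fx=k,fy=k,interpolation=cv2.INTER_CUBIC)
s=eyes.snapshot("scene")
cv2.imwrite("pics/c4.png",np.hstack([f(s,165,255,100,110,4),f(t,340,210,100,110,4)]))
E
```

```text
time: 11.42
eef_pos: [0.4684, -0.3157, 0.2275]
wrist_force: [1.1, -0.1, -0.5]
finger_gap: 0.0432
t 11.47 pos [ 0.469  -0.3161  0.2309] row [  4.05 -60.63   0.36] [ 0.23 -0.27  2.17] j6 0.85 F [-0.4  0.2  3.7]
```

View pics/c4.png

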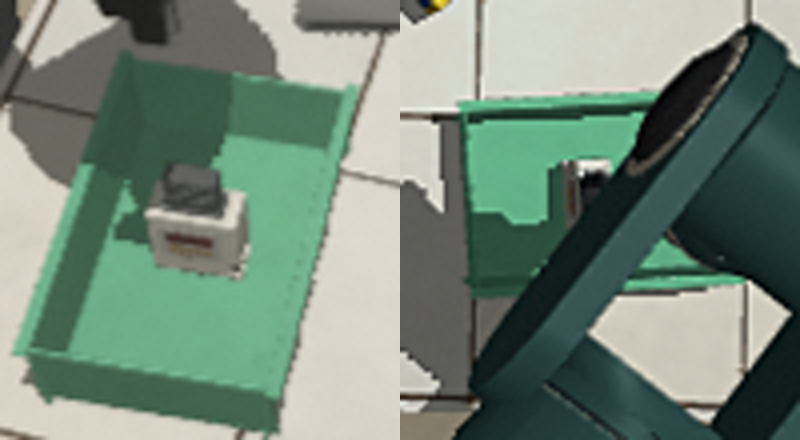

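The spent cassette stands upright in the tray at about (198,225) in the left crop. Next, the fresh one.

```bash
python3 -m creep '[[[0.4,-5.5,0.3,0,0,0,0],[0.8,-11,0.3,0,0,0,0],[1.2,-17,0.3,0,0,1,0],[1.6,-23,0.3,0,0,2.2,0],[2,-29,0.3,0,0,2.2,0],[2.4,-35,0.3,0,0,2.2,0],[2.8,-41,0.3,0,0,2.2,0],[3.2,-47,0.3,0,0,2.2,0]]]' | grep -E "time|eef|wrist|gap"; python3 - <<'E'
from h import *
go(.460,.2915,.18,2.5)
E
```

```text
time: 12.52
eef_pos: [0.4612, 0.1575, 0.221]
wrist_force: [1.5, -0.0, 0.7]
finger_gap: 0.0429
t 12.53 pos [0.4612 0.1575 0.221 ] row [  0.46 -13.39   4.1 ] [ 0.01  0.01 -0.03] j6 1.8 F [ 1.5 -0.   0.7]
```

```bash
python3 -m creep '[[[0.3,-5.5,0,0,0,0,0],[0.5,-11,0,0,0,0,0],[0.5,-13.4,2,0,0,0,0],[0.5,-13.4,4,0,0,0,0],[0.5,-13.4,7,0,0,0,0],[0.5,-13.4,10,0,0,0,0],[0.5,-13.4,10,0,0,0,0]]]' | grep -E "time|eef|wrist|gap"; python3 - <<'E'
from h import *
go(.460,.2915,.062,2.5)
s=eyes.snapshot("scene");
f=lambda i,x,y,w,h,k:cv2.resize(i[y:y+h,x:x+w],None,fx=k,fy=k,interpolation=cv2.INTER_CUBIC)
cv2.imwrite("pics/c5.png",f(s,245,85,75,80,6))
E
```

```text
time: 13.4
eef_pos: [0.46, 0.2881, 0.1189]
wrist_force: [-0.0, 0.2, 0.1]
finger_gap: 0.0431
t 13.4 pos [0.46   0.2881 0.1189] row [ 0.04 -0.35  5.69] [ 0.12  0.22 -0.08] j6 2.04 F [-0.   0.2  0.1]
```

View pics/c5.png

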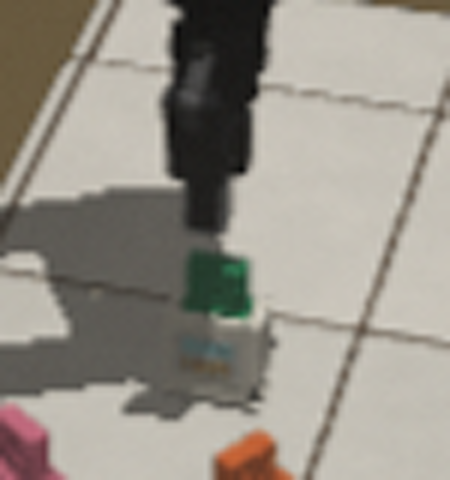

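```bash
python3 - <<'E'
from h import *
for p in([.46,.2881,.1189],[.46,.2915,.083],[.5657,-.0274,.187],[.5678,-.0272,.2344],[.5678,-.0272,.2344-.035]): print(p,proj("scene",p).round(1))
print(status.observe()["eef_pos"])
s=eyes.snapshot("scene"); H,S,V=cv2.split(cv2.cvtColor(s,cv2.COLOR_BGR2HSV))
m=(H>60)&(H<95)&(S>80)
for st,c,l in blobs(s,m,(265,115,300,160)):print("tab",st,c)
for r in range(112,126,2): print(r,[int(v) for v in V[r,270:292]])
old=np.load("sc1.npy"); V=cv2.cvtColor(old,cv2.COLOR_BGR2GRAY)
for r in range(160,184,3): print(r,[int(v) for v in V[r,280:306]])
E
```

```text
[0.46, 0.2881, 0.1189] [281.  118.5]
[0.46, 0.2915, 0.083] [281.1 127.9]
[0.5657, -0.0274, 0.187] [291.6 180.6]
[0.5678, -0.0272, 0.2344] [293.1 165.4]
[0.5678, -0.0272, 0.1994] [292.7 176.8]
[0.46072123 0.28867416 0.1209268 ]
tab [276, 128, 11, 10, 85] [281.07, 132.49]
112 [200, 201, 174, 95, 31, 32, 32, 31, 33, 33, 33, 32, 37, 39, 33, 32, 107, 179, 201, 200, 201, 201]
114 [197, 198, 198, 185, 149, 98, 53, 33, 31, 33, 30, 31, 47, 99, 164, 183, 192, 200, 198, 198, 198, 197]
116 [133, 133, 133, 135, 136, 104, 59, 35, 33, 33, 33, 37, 58, 113, 177, 198, 199, 200, 199, 198, 199, 199]
118 [97, 96, 95, 94, 96, 83, 54, 35, 33, 32, 32, 41, 61, 104, 174, 197, 198, 200, 199, 200, 201, 200]
120 [95, 97, 97, 96, 96, 82, 55, 36, 33, 32, 35, 41, 71, 105, 176, 200, 200, 200, 201, 198, 199, 198]
122 [95, 95, 94, 96, 95, 88, 65, 52, 45, 41, 40, 55, 74, 161, 197, 200, 200, 200, 200, 200, 199, 197]
124 [98, 97, 98, 97, 97, 97, 95, 93, 93, 91, 92, 153, 182, 194, 198, 199, 196, 199, 199, 199, 198, 198]
160 [189, 167, 144, 132, 129, 104, 69, 61, 58, 51, 44, 36, 40, 38, 37, 41, 41, 54, 51, 112, 183, 203, 2
[... 172 characters left out ...]
 56, 66, 73, 54, 40, 38, 40, 39, 39, 52, 80, 77, 108, 182, 205, 212, 209, 203, 202]
169 [72, 94, 103, 102, 84, 61, 56, 58, 58, 64, 65, 60, 59, 60, 62, 62, 68, 82, 95, 138, 193, 206, 206, 204, 205, 204]
172 [64, 88, 104, 105, 107, 105, 105, 105, 104, 105, 103, 106, 104, 106, 105, 131, 146, 152, 157, 156, 155, 156, 158, 166, 192, 202]
175 [60, 101, 109, 113, 106, 95, 92, 95, 95, 96, 95, 94, 95, 96, 95, 101, 112, 107, 115, 125, 129, 128, 133, 182, 201, 202]
178 [83, 108, 125, 113, 97, 69, 45, 42, 42, 43, 42, 42, 44, 41, 43, 43, 53, 98, 118, 125, 126, 126, 135, 175, 193, 194]
181 [85, 109, 122, 108, 92, 87, 77, 81, 76, 80, 78, 78, 80, 78, 81, 84, 103, 114, 120, 124, 126, 127, 136, 176, 193, 194]
```

Allowing for perspective, the finger lines up with the tab. I'll descend and grip.

```bash
python3 -m creep '[[[-0.05,-0.3,2,0,0,0,0.2],[-0.05,-0.3,4,0,0,0,0.4],[-0.05,-0.3,5.8,0,0,0,0.5],[-0.05,-0.3,5.8,0,0,0,0.66],[-0.05,-0.3,5.8,0,0,0,0.66]]]' | grep -E "time|eef|wrist|gap"; python3 -m creep '[[[0,0,0,0,0,0,0.72],[0,0,0,0,0,0,1],[0,0,0,0,0,0,1],[0,0,0,0,0,0,1]]]' | grep -E "time|eef|wrist|gap|grip"
```

```text
time: 14.12
eef_pos: [0.4606, 0.2927, 0.0639]
wrist_force: [-0.1, 0.2, -0.2]
finger_gap: 0.0144
time: 14.62
eef_pos: [0.4608, 0.2929, 0.0645]
wrist_force: [-0.4, -0.0, 5.9]
finger_gap: 0.0104
grip_force: 60.2
```

```bash
python3 -m creep '[[[0,0,-1,0,0,0,1],[0,0,-5,0,0,-8,1],[0,0,-9,0,0,-18,1],[0,0,-13,0,0,-28,1],[0,0,-17,0,0,-38,1],[0,0,-17,0,0,-45,1],[0,0,-17,0,0,-50,1]]]' | grep -E "time|eef|wrist|gap"; python3 - <<'E'
from h import *
go(.5678,-.0272,.235,14.6)
s=eyes.snapshot("scene");p=status.observe()["eef_pos"];u,v=proj("scene",p-[0,0,.03]).astype(int);print(u,v)
f=lambda i,x,y,w,h,k:cv2.resize(i[y:y+h,x:x+w],None,fx=k,fy=k,interpolation=cv2.INTER_CUBIC)
cv2.imwrite("pics/c6.png",f(s,u-25,max(v-35,0),50,65,8))
E
```

```text
time: 15.5
eef_pos: [0.4603, 0.2926, 0.2346]
wrist_force: [-0.3, -0.3, -1.0]
finger_gap: 0.0103
t 15.5 pos [0.4603 0.2926 0.2346] row [-18.91  27.94  -0.05] [ 0.   -0.05 38.07] j6 1.17 F [-0.3 -0.3 -1. ]
281 92
```

View pics/c6.png

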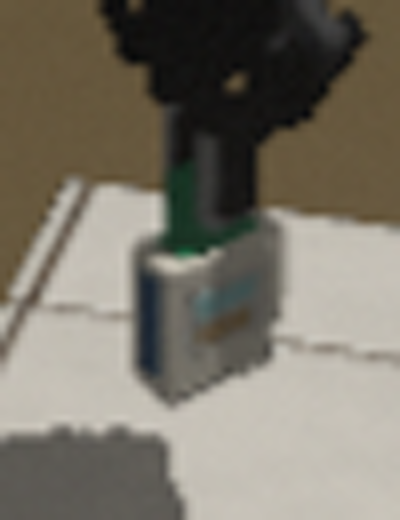

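The blue stripe shows on the cassette's front (−x) face, at about (148,320) in the crop, so no half turn is needed. On to the bay.

```bash
python3 -m creep '[[[-3,4.5,0,0,0,7,1],[-6.3,9.3,0,0,0,15,1],[-9.5,14,0,0,0,23,1],[-12.6,18.6,0,0,0,31,1],[-15.8,23.3,0,0,0,38.1,1],[-18.9,27.9,0,0,0,38.1,1],[-18.9,27.9,1.5,0,0,38.1,1],[-18.9,27.9,1.5,0,0,38.1,1]]]' | grep -E "time|eef|wrist|gap"; python3 - <<'E'
from h import *
go(.5678,-.0272,.188,14.6)
E
```

```text
time: 16.55
eef_pos: [0.5659, -0.0271, 0.2174]
wrist_force: [-1.1, 0.3, -1.3]
finger_gap: 0.0104
t 16.55 pos [ 0.5659 -0.0271  0.2174] row [0.19 0.06 2.94] [-0.06  0.12 -0.31] j6 1.23 F [-1.1  0.3 -1.3]
```

```bash
python3 -m creep '[[[0.1,0.03,1.2,0,0,0,1],[0.1,0.03,2.4,0,0,0,1],[0.1,0.03,2.6,0,0,0,1],[0.1,0.03,2.6,0,0,0,1],[0.1,0.03,2.6,0,0,0,1]]]' | grep -E "time|eef|wrist|gap"; python3 - <<'E'
from h import *
go(.5678,-.0272,.178,14.6)
s=eyes.snapshot("scene")
f=lambda i,x,y,w,h,k:cv2.resize(i[y:y+h,x:x+w],None,fx=k,fy=k,interpolation=cv2.INTER_CUBIC)
cv2.imwrite("pics/c7.png",f(s,260,150,65,70,8))
E
```

```text
time: 17.18
eef_pos: [0.5677, -0.0272, 0.193]
wrist_force: [0.8, -0.2, -0.7]
finger_gap: 0.0104
t 17.18 pos [ 0.5677 -0.0272  0.193 ] row [0.01 0.01 1.5 ] [ 0.01 -0.03 -0.22] j6 1.23 F [ 0.8 -0.2 -0.7]
```

View pics/c7.png

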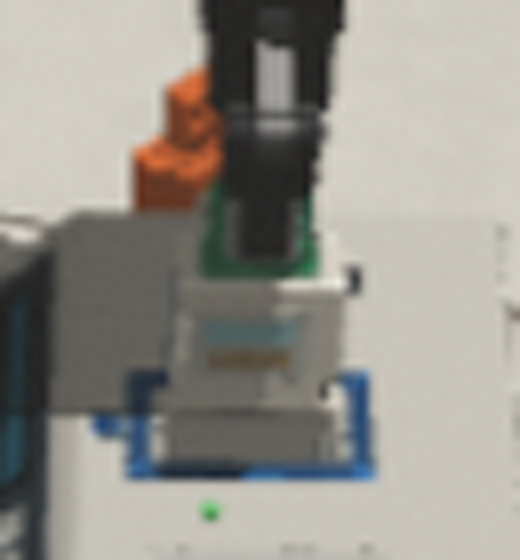

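The cassette hangs centred over the bezel: its foot spans about 170–340 and the bezel 130–372. Inserting slowly.

```bash
python3 -m creep '[[[0,0,0.4,0,0,0,1],[0,0,0.8,0,0,0,1],[0,0,1.2,0,0,0,1]]]' | grep -E "time|eef|wrist|gap"; python3 -m creep '[[[0,0,0.2,0,0,0,1],[0,0,0.4,0,0,0,1]]]' | grep -E "time|eef|wrist|gap";python3 -m creep '[[[0,0,0.2,0,0,0,1],[0,0,0.4,0,0,0,1]]]' | grep -E "time|eef|wrist|gap"
```

```text
time: 17.6
eef_pos: [0.5675, -0.0273, 0.1802]
wrist_force: [0.1, -0.2, -0.9]
finger_gap: 0.0106
time: 17.85
eef_pos: [0.5676, -0.0273, 0.1764]
wrist_force: [-0.6, 0.1, -1.0]
finger_gap: 0.0106
time: 18.1
eef_pos: [0.5675, -0.0273, 0.1725]
wrist_force: [-0.9, -0.6, -0.9]
finger_gap: 0.0103
```

```bash
python3 -m creep '[[[0,0,0.3,0,0,0,1],[0,0,0.6,0,0,0,1],[0,0,0.9,0,0,0,1]]]' | grep -E "time|eef|wrist|gap"; python3 -m creep '[[[0,0,0.2,0,0,0,1],[0,0,0.4,0,0,0,1],[0,0,0.6,0,0,0,1]]]' | grep -E "time|eef|wrist|gap";python3 -m creep '[[[0,0,0.15,0,0,0,1],[0,0,0.3,0,0,0,1],[0,0,0.4,0,0,0,1]]]' | grep -E "time|eef|wrist|gap"
```

```text
time: 18.48
eef_pos: [0.5675, -0.0273, 0.1633]
wrist_force: [-0.8, 0.3, -0.7]
finger_gap: 0.0105
time: 18.85
eef_pos: [0.5675, -0.0273, 0.1574]
wrist_force: [-0.9, 0.4, -1.9]
finger_gap: 0.011
time: 19.23
eef_pos: [0.5675, -0.0273, 0.1535]
wrist_force: [0.3, -0.7, -0.7]
finger_gap: 0.0105
```

```bash
python3 -m creep '[[[0,0,0.1,0,0,0,1],[0,0,0.2,0,0,0,1],[0,0,0.3,0,0,0,1],[0,0,0.4,0,0,0,1]]]' | grep -E "time|eef|wrist"; for i in 1 2; do python3 -m creep '[[[0,0,0.1,0,0,0,1],[0,0,0.2,0,0,0,1],[0,0,0.3,0,0,0,1],[0,0,0.4,0,0,0,1],[0,0,0.5,0,0,0,1]]]' | grep -E "time|eef|wrist";done
```

```text
time: 19.73
eef_pos: [0.5676, -0.0273, 0.1497]
wrist_force: [-0.6, 0.5, 2.2]
time: 20.35
eef_pos: [0.5676, -0.0273, 0.1446]
wrist_force: [-0.9, -0.6, 4.3]
time: 20.98
eef_pos: [0.5676, -0.0273, 0.1395]
wrist_force: [0.2, -1.8, 4.0]
```

```bash
for i in 1 2; do python3 -m creep '[[[0,0,0.1,0,0,0,1],[0,0,0.2,0,0,0,1],[0,0,0.3,0,0,0,1]]]' | grep -E "time|eef|wrist";done; python3 -m creep '[[[0,0,0.1,0,0,0,1],[0,0,0.2,0,0,0,1]]]' | grep -E "time|eef|wrist"
```

```text
time: 21.35
eef_pos: [0.5676, -0.0273, 0.1365]
wrist_force: [-0.2, -0.2, 3.4]
time: 21.72
eef_pos: [0.5676, -0.0272, 0.1335]
wrist_force: [-0.2, -0.4, 3.9]
time: 21.98
eef_pos: [0.5675, -0.0273, 0.1315]
wrist_force: [0.7, 0.4, 4.8]
```

```bash
for i in 1 2 ; do python3 -m creep '[[[0,0,0.1,0,0,0,1]]]' | grep -E "eef|wrist";done; python3 -m creep '[[[0,0,0.05,0,0,0,1]]]' | grep -E "eef|wrist"
```

```text
eef_pos: [0.5675, -0.0273, 0.1305]
wrist_force: [0.2, -0.6, 3.5]
eef_pos: [0.5676, -0.0272, 0.1296]
wrist_force: [-0.6, -1.2, 8.1]
eef_pos: [0.5676, -0.0272, 0.1295]
wrist_force: [-1.6, 0.4, 8.8]
```

```bash
python3 -m creep '[[[0,0,0.04,0,0,0,1]]]' | grep -E "eef|wrist"; python3 -m creep '[[[0,0,0.0,0,0,0,1]]]' | grep -E "eef|wrist"
```

```text
eef_pos: [0.5677, -0.0272, 0.1293]
wrist_force: [-2.8, -1.0, 11.3]
eef_pos: [0.5677, -0.0272, 0.1294]
wrist_force: [-3.2, -0.4, 10.6]
```

```bash
python3 -m creep '[[[0,0,0.03,0,0,0,1],[0,0,0.03,0,0,0,1]]]' | grep -E "eef|wrist"
```

```text
eef_pos: [0.5677, -0.0272, 0.1293]
wrist_force: [-3.1, 0.2, 11.6]
```

```bash
python3 -m creep '[[[0,0,-0.1,0,0,0,1],[0,0,-0.2,0,0,0,1],[0,0,-0.3,0,0,0,1],[0,0,-0.4,0,0,0,1]]]' | grep -E "eef|wrist"; python3 -m creep '[[[0,0,-0.1,0,0,0,1],[0,0,-0.2,0,0,0,1],[0,0,-0.3,0,0,0,1]]]' | grep -E "eef|wrist";  python3 -m creep '[[[0,0,-0.1,0,0,0,1]]]' | grep -E "time|eef|wrist"
```

```text
eef_pos: [0.5675, -0.0273, 0.1323]
wrist_force: [-0.1, -0.3, 3.7]
eef_pos: [0.5675, -0.0272, 0.1354]
wrist_force: [0.3, -1.1, 2.8]
time: 23.85
eef_pos: [0.5675, -0.0273, 0.1364]
wrist_force: [0.1, -0.9, 3.0]
```

```bash
python3 -m creep '[[[0,0,0,0,0,0,0.6],[0,0,0,0,0,0,0.3],[0,0,0,0,0,0,0],[0,0,-2,0,0,0,0],[0,0,-6,0,0,0,0],[0,0,-11,0,0,0,0],[0,0,-14,0,0,0,0],[0,0,-14,0,0,0,0]]]' | grep -E "time|eef|wrist|gap"; python3 - <<'E'
from h import *
s=eyes.snapshot("scene")
f=lambda i,x,y,w,h,k:cv2.resize(i[y:y+h,x:x+w],None,fx=k,fy=k,interpolation=cv2.INTER_CUBIC)
old=cv2.imread("pics/scene0.png")
cv2.imwrite("pics/c8.png",np.hstack([f(i,265,165,50,55,7) for i in(s,old)]))
E
```

```text
time: 24.85
eef_pos: [0.5681, -0.0273, 0.2806]
wrist_force: [0.3, -0.3, -0.1]
finger_gap: 0.043
```

View pics/c8.png

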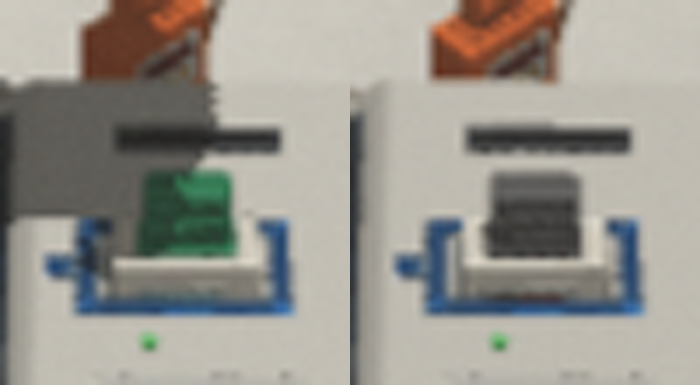

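The fresh cassette sits at the same height as the spent one did when caught (tab top at row 172 in both crops), so the catch holds it. Handing in.

```bash
python3 -c "
from rig import manip
print(manip.sign_off())"
```

```text
the job is handed in; nothing more can be done
None
```

The spent cassette is upright in the green tray, and the fresh one is in the bay, stripe to the front and held by the catch. The job was handed in at about 25 s, with press forces no higher than about 15 N and the jars, cup and bottle left untouched.

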